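# Reset the saw board's length stop to the pencil line

### The job

On the crosscut board, set the length stop to the pencil line for the next size: pull up the spring index knob, slide the stop carriage one notch to the left, away from the saw gate, and let the pin drop fully home in that notch. Then turn the fine-adjust knob until the tip of the pointer is on the pencil line, and leave it there. Leave the things lying on the board and beside it where they are.

Things in the scene. Friction and masses are not known exactly. Their poses are not given: they have to be found in the camera images.
- stop_fence: Crosscut board fixed to the bench: plywood base 580 x 240 x 18 mm with an aluminium fence rail (44 mm wide, top 58 mm above the bench) along its far side. Origin on the bench surface (underside of the base), 50 mm nearer than the rail's centre line. Its y axis runs along the rail, to the robot's left; -y is towards the wooden saw gate at the right-hand end; x points across the rail, away from the robot; z up. The rail's top has a row of index holes 32 mm apart.
- carriage (a joint): The aluminium stop carriage, a saddle 150 mm long and 58 mm wide on the rail (top 75.5 mm above the bench), slides along the board's y axis: m, positive to the left, away from the saw gate. 0 = the notch it starts in, 0.032 = next notch to the left. The index pin locks it with about 0.4 mm of play each way; unlocked it takes about 3 N to slide. It can travel from -0.067 to 0.131.
- plunger (a joint): The spring index plunger on the carriage's left half, moves straight up and down: m, 0 = pin fully home in a notch, grows as the knob is pulled up, 0.014 = stop at full pull. The pin enters the rail 9 mm, so it is clear of the notch from 0.009 up, and reads about 0.009 when it rides on the rail between notches. The spring pushes it down with 6 N at home and 11 N fully pulled. The nose is round: let go within about 2.5 mm of a notch, the pin drops in and centres the carriage.
- index_knob (a point): Centre of the index plunger's pull knob: plain upright black cylinder 29 mm across and 30 mm tall (from 15 mm below this point to 16 mm above it), at 113 mm above the bench when the pin is home; rides with the carriage and rises with the pull. It stands on a 25 mm steel body whose top is 19.5 mm below this point.
- fine_knob_centre (a point): Centre of the fine-adjust knob: wider scalloped black knob 43 mm across and 28 mm tall (14 mm either side of this point), upright axis, 101.5 mm above the bench, on the carriage's right half, 84 mm to the right of the index knob and 12 mm nearer the robot. The carriage's top is 26 mm below this point; nothing taller stands within 60 mm of its axis.
- fine_knob (a joint): Angle of the fine-adjust knob: rad, 0 to 3.0, grows clockwise seen from above. A 10 mm pinion moves the stop bar with the pointer along the carriage: 10 mm to the left per rad clockwise, to the right counter-clockwise. It stays where it is left; about 0.08 N m to turn.
- stop_bar: The steel stop bar on the near side of the carriage (108 x 14 x 13 mm) with its hanging stop foot (20 x 9 x 44 mm) and the pointer blade; moved only by the fine-adjust knob, along the carriage. Its axes are the board's; its origin is merely a reference point on the bench surface below the carriage, 50 mm nearer than the rail's centre line.
- pointer_tip (a point): Tip of the steel pointer blade on the stop bar, on the near side of the rail: a flat half-arrow 28 mm long that points at the robot, straight edge on the right, 1.6 mm wide at this tip, 3 mm above the story stick (29 mm above the bench).
- pencil_line: Pencil line 3 mm wide and 70 mm long drawn square across the story stick (a thin pale lath 72 mm wide lying along the near side of the fence), with a small crow's foot at its near end. Origin at the middle of the line, 24 mm above the bench; its axes are parallel to the board's: x along the line, y along the rail to the left. It does not move. When the carriage is in the next notch, it lies within the fine adjustment's travel.
- try_square_mid (a point): Bystander: try square lying on the near part of the board (wooden stock 110 mm, steel blade 150 mm, up to 18 mm high); point at the middle of its stock.
- offcut_mid (a point): Bystander: pine offcut 120 x 45 x 28 mm lying on the near right of the board; point at its centre.
- pencil_mid (a point): Bystander: flat carpenter's pencil 170 mm long lying on the near part of the board; point at its middle.
- mug_mid (a point): Bystander: white mug 95 mm tall, standing on the bench beside one end of the board; point on its axis, half-way up.
- tape_mid (a point): Bystander: tape measure 75 x 42 x 70 mm standing on the bench beside one end of the board; point at its centre.

How it is judged:
By the outcome, as a careful person would: the job done as asked, in the order asked, and still so for the second after the job is handed in, with the robot touching nothing.
It also fails if it takes over 58 s, if anything falls off the work surface, if the arm or the gripper's body presses on something with over 40 N, if the wrist force passes 120 N, or if a joint passes its speed limit or range.

### The arm

A 6-joint arm with a two-finger parallel gripper is mounted at the origin on the work surface. World frame = base frame: x ahead of the robot, y to its left, z up, the work surface at z = 0. Lengths are in mm, angles in degrees, forces in N, time in s.
With the tool pointing down it reaches from about 300 to 850 mm from the base axis. Payload 4.2 kg.
Tool frame: the origin (TCP) lies on the centre line of the jaws, within the pads' length; the fingertips stand env.nose_length ahead of it and the grasp point (between the pads) lies 2 mm behind it (env.nose_length is the distance from the TCP to the fingertips, in mm); z points along the fingers, y is the direction in which the jaws open and shut (so a half turn about z gives the same grasp; the last joint's range is limited). The gripper opens to 91 mm and grips with 3 to 60 N. Pads are 32 mm wide; open, the fingers measure 118 mm over their backs; the gripper's body (76 mm by 178 mm) begins 60 mm behind the grasp point.
Start: joints at [73.568, 18.312, 89.639, -0, 72.044, -1.146], TCP at [151.598, 554.671, 230.976] pointing down, gripper open.
Joint ranges: [-177.97, 177.97], [-48.28, 115.42], [12.27, 149.76], [-77.06, 257.06], [2.81, 150.46], [-146.56, 146.56]. Speed limits (degrees/s): [147.25, 147.25, 180, 180, 180, 180].

### API

Orientations are given as [roll, pitch, yaw] about the fixed x, y, z axes, in that order (R = Rz(yaw) Ry(pitch) Rx(roll)).
In Python, from workcell import env gives the robot as it stands. The module is installed in compiled form; this text tells all that it offers.
- The arm moves only by the tool jog_arm, never from a script. Its argument "deltas" is a list that holds one entry, the list of rows, each a list of 5 numbers: the shift along the tool's x, y, z in m, then the turn about the tool's z in degrees, then the finger opening in m, from 0 to 0.0912. A call has 1 to 20 rows; each row is the pose to reach, as a shift and turn from the pose commanded when the call began, along the tool's axes at that moment; what a row does not reach only later rows make up. A row lasts 1/12 s, in which the tool goes at most 41.7 mm and 7.16 degrees, less where a joint would pass 70% of its speed; a pose out of reach is approached as far as the arm can. A call with a gripper value outside its range is refused whole. The fingers move at their own pace and stop on an object; "grip_force" is the grip in N (left out, the last holds). Time passes only in rows, so rows that repeat a pose let the fingers close. It gives the time, the measured TCP pose, the force and the opening at its end, in the units of the state.
- env.state(): the state, without advancing time (a new reading comes with each control period).
- env.grab_frame(name): name is "scene" or "top"; returns the picture (480x640x3 uint8, red, green, blue); there is no depth.
- env.camera_params(name): a dict with "fx", "fy", "cx", "cy" (pixels), "xyz" and "orientation" of the camera in the world. Camera axes: x right, y down, z forward; pixel columns grow to the right and rows downward; lengths in mm; the calibration is good to about 2 mm. A picture is of the moment at which its call begins. camera_params takes no time and is no camera call.
- env.job_done(): hands the job in, once; it reports no verdict.
Trained networks look in the newest picture that a camera, given by its name, has taken for a name from the list of things; names that differ only in an ending like _2 or _b are one class to them, and where a whole thing is asked for, a point or a joint stands for the part that bears it (a point fixed in the world has none). Each returns a list of dicts, best first, with "conf" (0 to 1); they miss things now and then, are a little off and sometimes report something else, mostly with a low value. They report only what shows in the picture. A call takes as long as a camera call.
- env.look_for(camera, label): "xyz" ([x, y, z] in mm, in world coordinates, good to about 4 mm: the middle of the surface that is visible of it).
The state is a dict: "time_s": time; "qpos": joint angles; "qvel": joint speeds; "effort": joint torques, N m; "ee_pos": TCP position; "ee_rot": TCP orientation; "force": force on the tool from outside, world axes, zero at the start; "torque": the same for the moment, N m; "gripper_width": finger opening in mm.
Only numpy, scipy, OpenCV 4.12 (cv2) and the standard library are available. Lean on these libraries where they do the work, as an engineer would, in place of code of your own. Each camera call takes 0.05 s, during which the arm holds its last target.

## Working session

There is one attempt and no reset: what is moved stays moved. The work goes in short steps, Python scripts to look and compute and a tool call to move; the robot and the scene stay as the last step left them, time stands still between calls to the robot, and variables do not carry over. Pictures are saved under pics/ and viewed, and the job is handed in when it is done.

Besides the shell and the picture viewer there is one more tool, called after "Request:" as name(argument=value, ...) on one line, values as JSON. jog_arm: Moves the arm, as the interface text tells. Its arguments: {"type":"object","properties":{"deltas":{"type":"array"},"grip_force":{"type":"number"}},"required":["deltas"]}

```bash
mkdir -p pics; python3 - <<'E'
from workcell import env
import cv2
s=env.state(); print(s['time_s'],s['ee_pos'],s['ee_rot'],s['gripper_width'],env.nose_length)
for c in ['scene','top']:
    f=env.grab_frame(c); cv2.imwrite(f'pics/{c}0.png',f[:,:,::-1]); print(c,env.camera_params(c))
for c in ['scene','top']:
  for l in ['index_knob','fine_knob_centre','pointer_tip','pencil_line','stop_fence']:
    print(c,l,[(x['conf'],[round(v,1) for v in x['xyz']]) for x in env.look_for(c,l)[:2]])
E
```

```text
0.0 [151.44766795 554.20821299 230.11840905] [-1.79899272e+02 -1.61654567e-03  1.64713909e+02] 91.23226943193755 17.0
scene {'fx': 523.7620428791803, 'fy': 523.7620428791803, 'cx': 319.7271602209638, 'cy': 235.95455045878828, 'xyz': array([1639.7185243 ,   20.4816645 ,  860.99760367]), 'orientation': array([-122.77728311,    1.21376049,   90.34453292])}
top {'fx': 483.1538375523074, 'fy': 483.1538375523074, 'cx': 315.3000187092386, 'cy': 238.37509263658154, 'xyz': array([ 268.28409071,  -10.40138097, 1112.41233947]), 'orientation': array([-168.73271969,    1.41479963,  -89.09837453])}
scene index_knob [(0.47, [561.4, 89.3, 121.3])]
scene fine_knob_centre [(0.53, [538.2, 11.8, 113.5])]
scene pointer_tip [(0.5, [518.4, 57.6, 71.6])]
scene pencil_line [(0.59, [565.8, 49.7, 73.9]), (0.29, [537.6, 14.0, 111.8])]
scene stop_fence [(0.77, [543.6, 60.0, 23.8]), (0.61, [532.6, -458.5, 52.4])]
top index_knob [(0.58, [543.5, 90.9, 127.1])]
top fine_knob_centre [(0.87, [520.1, 8.8, 116.6])]
top pointer_tip [(0.84, [505.3, 43.0, 72.4])]
top pencil_line []
top stop_fence [(0.67, [470.8, 40.4, 23.2])]
```

View pics/top0.png

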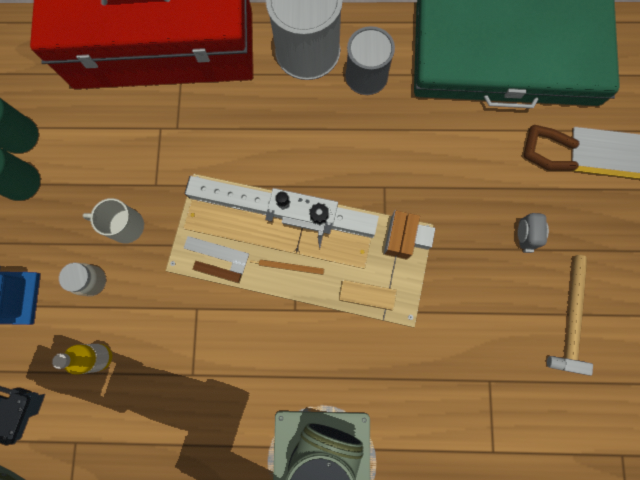

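View pics/scene0.png

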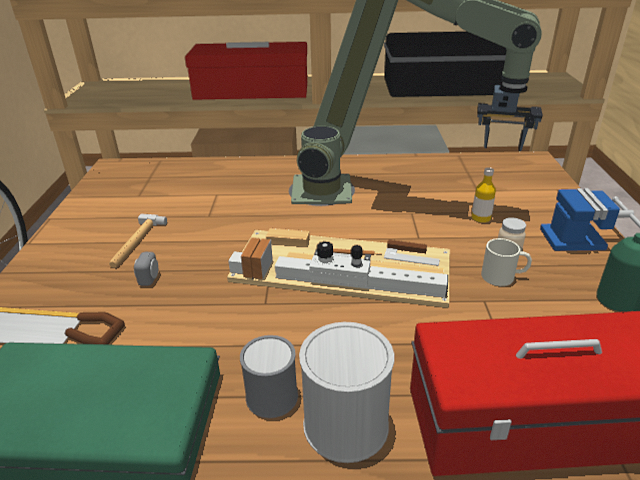

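```bash
python3 - <<'E'
import cv2
f=cv2.imread('pics/top0.png')
cv2.imwrite('pics/topc.png',cv2.resize(f[180:330,220:380],None,fx=5,fy=4,interpolation=cv2.INTER_CUBIC)[:600,:800])
E
```

```text
(no output)
```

View pics/topc.png

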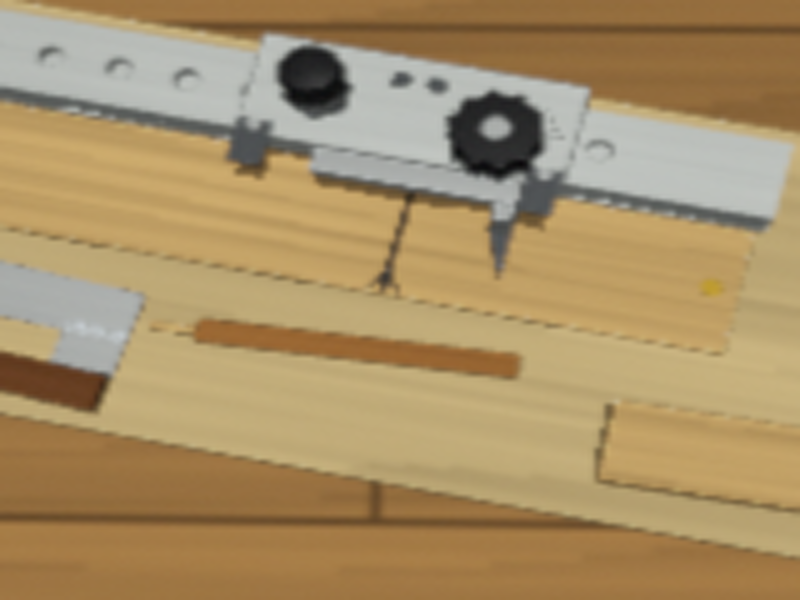

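```bash
cat > h.py <<'E'
from workcell import env
import numpy as np, cv2
from scipy.spatial.transform import Rotation as R
def ray(c,u,v,z):
    p=env.camera_params(c); M=R.from_euler('xyz',p['orientation'],degrees=True).as_matrix()
    d=M@np.array([(u-p['cx'])/p['fx'],(v-p['cy'])/p['fy'],1]); o=np.array(p['xyz'])
    return o+d*(z-o[2])/d[2]
def proj(c,P):
    p=env.camera_params(c); M=R.from_euler('xyz',p['orientation'],degrees=True).as_matrix()
    q=M.T@(np.array(P)-p['xyz']); return q[:2]/q[2]*[p['fx'],p['fy']]+[p['cx'],p['cy']]
def cr(x,y): return x/5+220,y/4+180
def rep(target,yaw=None):
    s=env.state(); m=R.from_euler('xyz',s['ee_rot'],degrees=True).as_matrix()
    print('t',round(s['time_s'],2),'pos',s['ee_pos'].round(1),'rot',s['ee_rot'].round(2),'F',s['force'].round(1),'T',s['torque'].round(2),'w',round(s['gripper_width'],1),'q',s['qpos'].round(1))
    if target is not None: print('tool delta',(m.T@(np.array(target)-s['ee_pos'])).round(1))
E
python3 - <<'E'
from h import *
pr=lambda n,x,y,z:(print(n,ray('top',*cr(x,y),z).round(1)),ray('top',*cr(x,y),z))[1]
a=pr('idx',312,68,129);b=pr('fine',495,127,115.5);t=pr('tip',498,276,29)
l1=pr('l1',411,195,24);l2=pr('l2',386,280,24)
h=[pr('h',*q,58) for q in [(52,55),(120,67),(187,79),(600,150)]]
d=h[0]-h[3];print('yaw of y axis',np.degrees(np.arctan2(d[1],d[0]))-90)
d=a-b;print('ab',np.linalg.norm(d[:2]),'expected',np.hypot(84,12),np.degrees(np.arctan2(d[1],d[0]))-90+np.degrees(np.arctan2(12,84)))
d=l1-l2;print('line yaw',np.degrees(np.arctan2(d[1],d[0])))
# scene: knob
for P in (a,b): print(proj('scene',P),proj('top',P))
rep(a)
E
python3 - <<'E'
import cv2
f=cv2.imread('pics/scene0.png')
cv2.imwrite('pics/scenec.png',cv2.resize(f[220:310,220:460],None,fx=3.33,fy=3.33,interpolation=cv2.INTER_CUBIC))
E
```

```text
idx [552.4  88.  129. ]
fine [524.4  10.4 115.5]
tip [459.2   9.6  29. ]
l1 [507.1  50.5  24. ]
l2 [457.2  60.9  24. ]
h [579.5 214.   58. ]
h [572.7 182.6  58. ]
h [565.9 151.8  58. ]
h [526.3 -35.7  58. ]
yaw of y axis -12.031057593727368
ab 82.50773435858143 expected 84.8528137423857 -11.689812127907018
line yaw -11.781104871854788
[355.5494902  246.17666456] [282.4 197. ]
[324.56761976 244.88929666] [319.   211.75]
t 0.6 pos [151.6 554.7 231. ] rot [180.    -0.   164.71] F [-0.5  0.5  0. ] T [-0.03  0.05  0.  ] w 91.5 q [73.6 18.3 89.6  0.  72.  -1.1]
tool delta [-509.6 -344.5  101.9]
```

View pics/scenec.png

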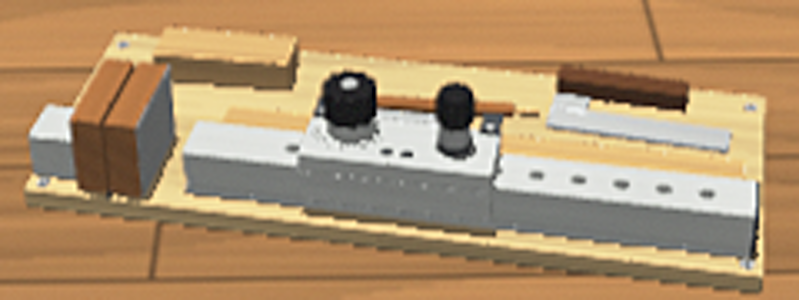

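Request:
jog_arm(deltas=[[[-0.5096,-0.3437,0.0,86.7,0.06],[-0.5096,-0.3437,0.0,86.7,0.06],[-0.5096,-0.3437,0.0,86.7,0.06],[-0.5096,-0.3437,0.0,86.7,0.06],[-0.5096,-0.3437,0.0,86.7,0.06],[-0.5096,-0.3437,0.0,86.7,0.06],[-0.5096,-0.3437,0.0,86.7,0.06],[-0.5096,-0.3437,0.0,86.7,0.06],[-0.5096,-0.3437,0.0,86.7,0.06],[-0.5096,-0.3437,0.0,86.7,0.06],[-0.5096,-0.3437,0.0,86.7,0.06],[-0.5096,-0.3437,0.0,86.7,0.06],[-0.5096,-0.3437,0.0,86.7,0.06],[-0.5096,-0.3437,0.05,86.7,0.06],[-0.5096,-0.3437,0.05,86.7,0.06],[-0.5096,-0.3437,0.05,86.7,0.06],[-0.5096,-0.3437,0.05,86.7,0.06],[-0.5096,-0.3437,0.05,86.7,0.06],[-0.5096,-0.3437,0.05,86.7,0.06],[-0.5096,-0.3437,0.05,86.7,0.06]]])

```text
time_s: 2.27
ee_pos: [552.4, 90.0, 182.2]
ee_rot: [179.9, -0.1, 78.1]
force: [0.0, -0.0, -0.5]
gripper_width: 59.9
```

```bash
python3 - <<'E'
from h import *
for c in ['scene','top']:
    f=env.grab_frame(c); cv2.imwrite(f'pics/{c}1.png',f[:,:,::-1])
    print(proj(c,[552.5,88.8,129]))
f=cv2.imread('pics/scene1.png'); g=cv2.imread('pics/top1.png')
cv2.imwrite('pics/c1.png',np.vstack([cv2.resize(f[170:290,270:470],None,fx=3.5,fy=2.4,interpolation=2),cv2.resize(g[120:270,200:400],None,fx=3.5,fy=2,interpolation=2)]))
rep([552.5,88.8,115.5])
E
```

```text
[355.87330042 246.20458263]
[282.0242321  196.93057171]
t 2.37 pos [552.4  89.9 182.1] rot [ 1.799e+02 -5.000e-02  7.811e+01] F [-0.3 -0.  -0.1] T [-0.08  0.03 -0.01] w 60.0 q [ 8.1 18.9 96.1  0.  64.8 19.9]
tool delta [-1.1  0.3 66.6]
```

View pics/c1.png

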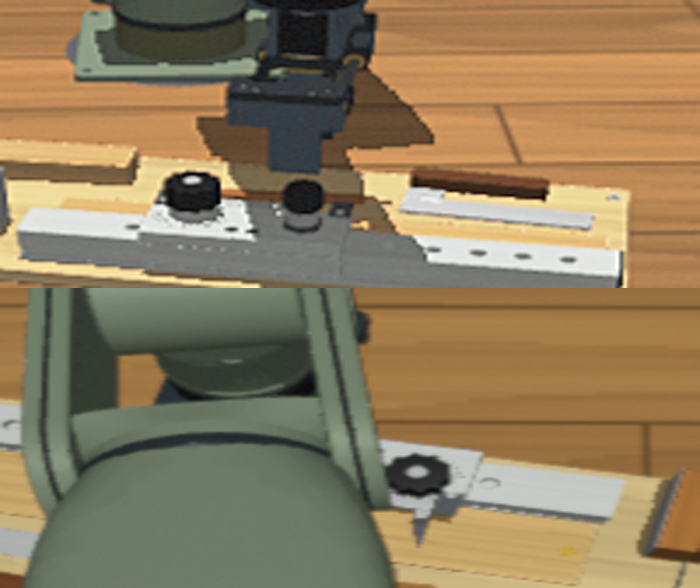

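Request:
jog_arm(deltas=[[[-0.001,0,0.03,0,0.06],[-0.001,0,0.05,0,0.06],[-0.001,0,0.06,0,0.06],[-0.001,0,0.066,0,0.06],[-0.001,0,0.066,0,0.06],[-0.001,0,0.066,0,0.06],[-0.001,0,0.066,0,0.035],[-0.001,0,0.066,0,0.035],[-0.001,0,0.066,0,0.02],[-0.001,0,0.066,0,0.02],[-0.001,0,0.066,0,0.02],[-0.001,0,0.066,0,0.02],[-0.001,0,0.066,0,0.02]]], grip_force=20)

```text
time_s: 3.45
ee_pos: [553.1, 87.7, 115.3]
ee_rot: [179.9, -0.0, 78.0]
force: [1.2, -1.0, 0.1]
gripper_width: 28.5
```

```bash
python3 - <<'E'
from h import *
rep(None)
E
```

```text
t 3.45 pos [553.1  87.7 115.3] rot [ 1.799e+02 -2.000e-02  7.801e+01] F [ 1.2 -1.   0.1] T [-0.2  -0.22 -0.02] w 28.5 q [  7.8  22.5 101.3  -0.   56.1  19.8]
```

Request:
jog_arm(deltas=[[[0,0,0,0,0.02],[0,0,0,0,0.02],[0,0,-0.003,0,0.02],[0,0,-0.006,0,0.02],[0,0,-0.009,0,0.02],[0,0,-0.0115,0,0.02],[0,0,-0.0115,0,0.02],[0,0,-0.0115,0,0.02],[0,0,-0.0115,0,0.02]]], grip_force=40)

```text
time_s: 4.2
ee_pos: [553.0, 87.7, 125.0]
ee_rot: [180.0, 0.0, 78.0]
force: [5.5, -0.2, -9.9]
gripper_width: 28.1
```

```bash
python3 - <<'E'
from h import *
f=env.grab_frame('scene'); cv2.imwrite('pics/s2.png',cv2.resize(f[170:290,270:470,::-1],None,fx=4,fy=4,interpolation=2))
rep(None)
E
```

```text
t 4.25 pos [553.   87.7 125. ] rot [179.96   0.    78.02] F [  6.1  -0.6 -10.5] T [-0.22 -1.13 -0.02] w 28.2 q [  7.8  22.  100.5  -0.   57.4  19.8]
```

View pics/s2.png

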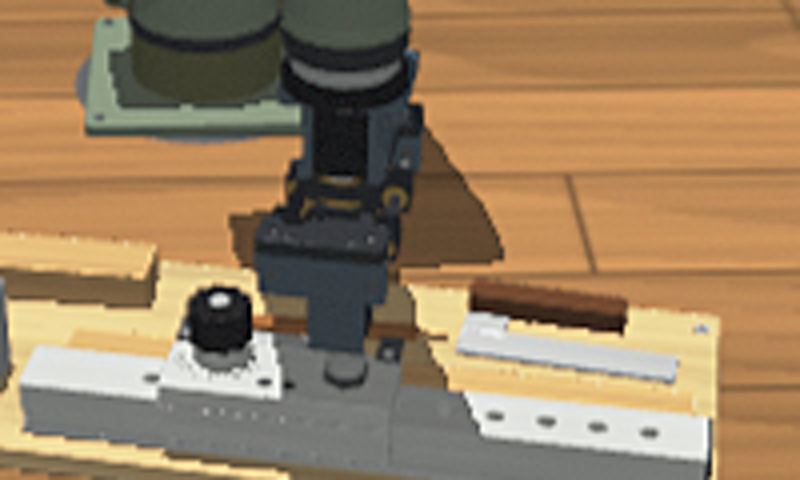

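Request:
jog_arm(deltas=[[[0,0,-0.001,0,0.02],[0,0,-0.002,0,0.02],[0.002,0,-0.002,0,0.02],[0.006,0,-0.002,0,0.02],[0.011,0,-0.002,0,0.02],[0.016,0,-0.002,0,0.02],[0.021,0,-0.002,0,0.02],[0.026,0,-0.002,0,0.02],[0.03,0,-0.002,0,0.02],[0.032,0,-0.002,0,0.02],[0.0325,0,-0.002,0,0.02],[0.0325,0,-0.002,0,0.02],[0.0325,0,-0.002,0,0.02]]])

```text
time_s: 5.33
ee_pos: [559.5, 118.9, 126.5]
ee_rot: [180.0, 0.1, 78.0]
force: [6.1, -1.7, -10.6]
gripper_width: 28.3
```

```bash
python3 - <<'E'
from h import *
s=env.state();d=np.array(s['ee_pos'])-[553.0,87.7,125];print('moved along y',d@[.208,.978,0],'x',d@[.978,-.208,0])
f=env.grab_frame('scene'); cv2.imwrite('pics/s3.png',cv2.resize(f[170:290,270:470,::-1],None,fx=4,fy=4,interpolation=2))
rep(None)
E
```

```text
moved along y 31.82566973962321 x -0.1496548938735831
t 5.38 pos [559.5 118.9 126.5] rot [1.7999e+02 9.0000e-02 7.8040e+01] F [  7.   -2.8 -11.1] T [-0.51 -1.11 -0.06] w 28.2 q [10.9 22.9 98.8 -0.1 58.4 22.9]
```

View pics/s3.png

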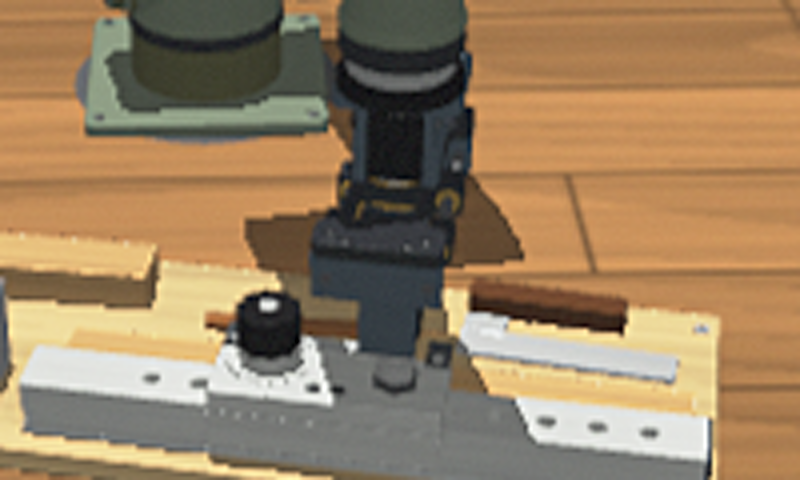

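Request:
jog_arm(deltas=[[[0,0,0.003,0,0.02],[0,0,0.006,0,0.02],[0,0,0.009,0,0.02],[0,0,0.011,0,0.02],[0,0,0.011,0,0.02],[0,0,0.011,0,0.02]]])

```text
time_s: 5.88
ee_pos: [559.5, 118.9, 116.2]
ee_rot: [180.0, 0.1, 78.0]
force: [5.0, -2.1, -6.8]
gripper_width: 28.3
```

```bash
python3 - <<'E'
from h import *
s=env.state();d=np.array(s['ee_pos'])-[553.0,87.7,125];print('moved along y',d@[.208,.978,0],'x',d@[.978,-.208,0])
rep(None)
E
```

```text
moved along y 31.849761642813757 x -0.10820253243830624
t 5.88 pos [559.5 118.9 116.2] rot [1.7998e+02 7.0000e-02 7.8030e+01] F [ 5.  -2.1 -6.8] T [-0.51 -0.87  0.  ] w 28.3 q [10.9 23.5 99.5 -0.1 57.  22.9]
```

Request:
jog_arm(deltas=[[[0,0,0.0125,0,0.02],[0,0,0.0125,0,0.02],[0,0,0.0125,0,0.06],[0,0,0.0125,0,0.06],[0,0,0.0125,0,0.06],[0,0,0.0125,0,0.06],[0,0,0.0125,0,0.06],[0,0,-0.01,0,0.06],[0,0,-0.03,0,0.06],[0,0,-0.05,0,0.06],[-0.04,0,-0.05,0,0.06],[-0.08,0.08,-0.05,0,0.06],[-0.12,0.12,-0.05,0,0.06],[-0.15,0.15,-0.05,0,0.06],[-0.15,0.15,-0.05,0,0.06],[-0.15,0.15,-0.05,0,0.06]]])

```text
time_s: 7.22
ee_pos: [676.9, -62.4, 166.6]
ee_rot: [179.9, 0.1, 77.9]
force: [0.5, -0.2, -0.5]
gripper_width: 60.1
```

```bash
python3 - <<'E'
from h import *
for c in ['scene','top']:
    f=env.grab_frame(c); cv2.imwrite(f'pics/{c}4.png',f[:,:,::-1])
f=cv2.imread('pics/scene4.png'); g=cv2.imread('pics/top4.png')
cv2.imwrite('pics/s4.png',cv2.resize(f[170:290,270:470],None,fx=4,fy=4,interpolation=2))
cv2.imwrite('pics/t4.png',cv2.resize(g[180:330,220:380],None,fx=5,fy=4,interpolation=2))
rep(None)
E
```

```text
t 7.32 pos [676.2 -61.6 166. ] rot [-1.7999e+02  4.0000e-02  7.7800e+01] F [-1.1  0.3 -0.6] T [-0.07  0.08 -0.01] w 60.3 q [-6.2 30.1 80.2 -0.  69.8  6.1]
```

View pics/s4.png

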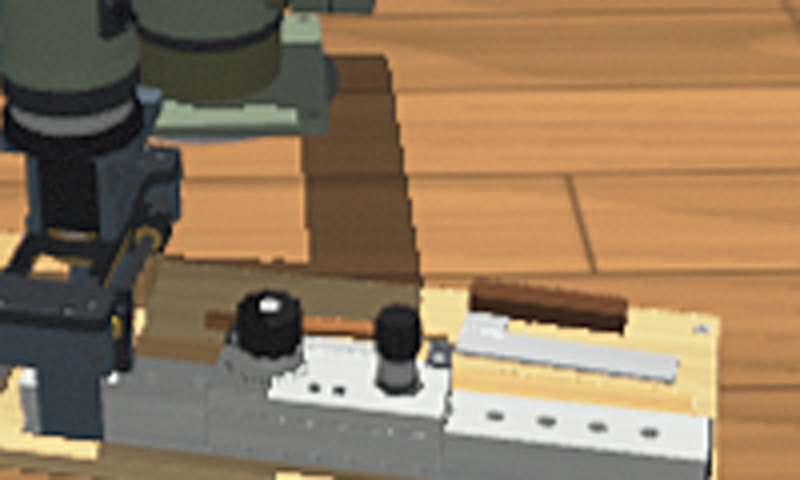

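View pics/t4.png

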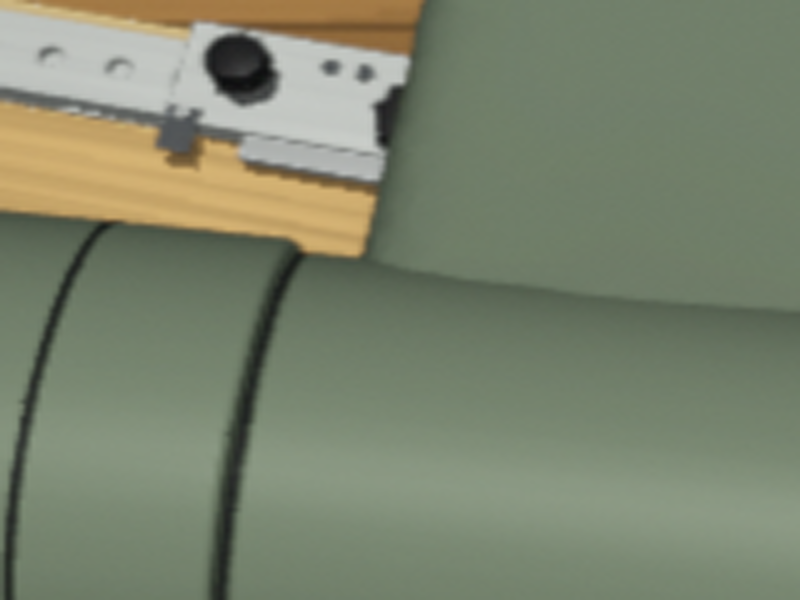

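```bash
python3 - <<'E'
from h import *
for z in (129,138):
  p=proj('scene',[559.2,120.1,z]);q=proj('top',[559.2,120.1,z]); print(z,p,(p-[270,170])*4,(q-[220,180])*[5,4])
p=proj('scene',[552.5,88.8,129]);print((p-[220,220])*3.33)
f=cv2.imread('pics/scene0.png');g=cv2.imread('pics/scene4.png')
a=cv2.resize(f[235:275,335:375],None,fx=10,fy=10,interpolation=2);b=cv2.resize(g[235:275,349:389],None,fx=10,fy=10,interpolation=2)
cv2.imwrite('pics/kn.png',np.hstack([a,b]))
E
```

```text
129 [368.60680002 247.52818728] [394.42720008 310.1127491 ] [236.9431399   55.05014448]
138 [368.71330832 244.51905596] [394.85323329 298.07622383] [234.33328684  50.15459761]
[452.45809041  87.26126015]
```

View pics/kn.png

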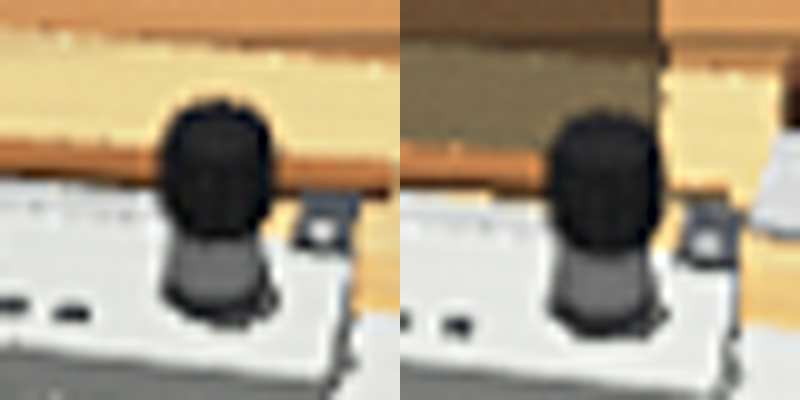

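Request:
jog_arm(deltas=[[[0.0694,-0.1641,0,-71.5,0.07],[0.0694,-0.1641,0,-71.5,0.07],[0.0694,-0.1641,0,-71.5,0.07],[0.0694,-0.1641,0,-71.5,0.07],[0.0694,-0.1641,0,-71.5,0.07],[0.0694,-0.1641,0,-71.5,0.07],[0.0694,-0.1641,0,-71.5,0.07],[0.0694,-0.1641,0,-71.5,0.07],[0.0694,-0.1641,0,-71.5,0.07],[0.0694,-0.1641,0,-71.5,0.07],[0.0694,-0.1641,0,-71.5,0.07],[0.0694,-0.1641,0.01,-71.5,0.07],[0.0694,-0.1641,0.02,-71.5,0.07],[0.0694,-0.1641,0.02,-71.5,0.07],[0.0694,-0.1641,0.02,-71.5,0.07]]], grip_force=15)

```text
time_s: 8.57
ee_pos: [527.6, 43.8, 146.2]
ee_rot: [-179.9, -0.1, 149.5]
force: [0.4, 0.4, -0.6]
gripper_width: 70.1
```

```bash
python3 - <<'E'
from h import *
f=env.grab_frame('scene'); cv2.imwrite('pics/s5.png',cv2.resize(f[170:290,250:450,::-1],None,fx=4,fy=4,interpolation=2))
rep([530.5,40.9,103.5])
E
```

```text
t 8.62 pos [528.2  43.7 146.8] rot [-1.7996e+02 -7.0000e-02  1.4946e+02] F [-0.4 -0.4  0.5] T [ 0.01 -0.02  0.02] w 70.0 q [  3.5  18.3 102.7   0.   59.  -56. ]
tool delta [-3.5 -1.2 43.3]
```

View pics/s5.png

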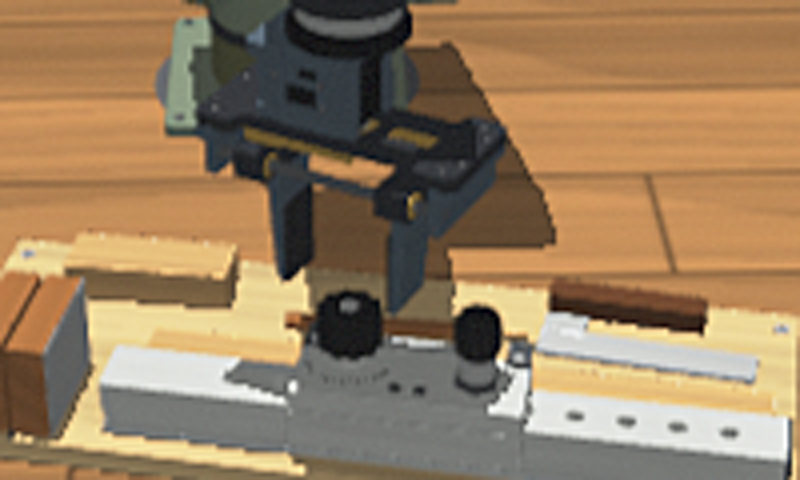

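Request:
jog_arm(deltas=[[[-0.0035,-0.0012,0.01,0,0.07],[-0.0035,-0.0012,0.025,0,0.07],[-0.0035,-0.0012,0.035,0,0.07],[-0.0035,-0.0012,0.042,0,0.07],[-0.0035,-0.0012,0.042,0,0.07],[-0.0035,-0.0012,0.042,0,0.07],[-0.0035,-0.0012,0.042,0,0.07]]])

```text
time_s: 9.2
ee_pos: [531.4, 40.9, 105.8]
ee_rot: [180.0, 0.0, 149.5]
force: [0.4, -1.3, 0.6]
gripper_width: 70.4
```

```bash
python3 - <<'E'
from h import *
f=env.grab_frame('scene'); cv2.imwrite('pics/s6.png',cv2.resize(f[170:290,250:450,::-1],None,fx=4,fy=4,interpolation=2))
rep([530.5,40.9,103.5])
E
```

```text
t 9.25 pos [531.5  40.9 106. ] rot [1.7995e+02 6.0000e-02 1.4951e+02] F [-1.3  0.9  1.2] T [ 0.03 -0.02  0.08] w 70.1 q [  3.2  21.  105.5   0.   53.5 -56.4]
tool delta [ 0.9 -0.5  2.5]
```

View pics/s6.png

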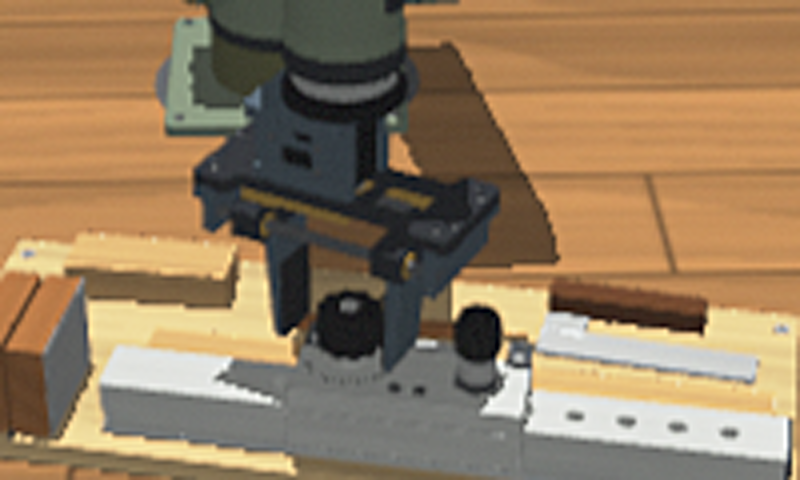

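Request:
jog_arm(deltas=[[[0.0008,-0.0005,0.002,0,0.05],[0.0008,-0.0005,0.002,0,0.05],[0.0008,-0.0005,0.002,0,0.03],[0.0008,-0.0005,0.002,0,0.03],[0.0008,-0.0005,0.002,0,0.03],[0.0008,-0.0005,0.002,0,0.03],[0.0008,-0.0005,0.002,0,0.03]]], grip_force=15)

```text
time_s: 9.83
ee_pos: [531.3, 42.2, 103.7]
ee_rot: [179.8, 0.1, 149.5]
force: [2.2, 4.7, -2.6]
gripper_width: 42.9
```

```bash
python3 - <<'E'
from h import *
rep(None)
E
```

```text
t 9.83 pos [531.3  42.2 103.7] rot [1.7979e+02 7.0000e-02 1.4947e+02] F [ 2.2  4.7 -2.6] T [ 0.67 -0.35  0.04] w 42.9 q [  3.2  21.1 105.7   0.2  53.  -56.4]
```

Request:
jog_arm(deltas=[[[0,0.0012,0,0,0.03],[0,0.0012,0,3,0.03],[0,0.0012,0,8,0.03],[0,0.0012,0,14,0.03],[0,0.0012,0,20,0.03],[0,0.0012,0,26,0.03],[0,0.0012,0,32,0.03],[0,0.0012,0,38,0.03],[0,0.0012,0,44,0.03],[0,0.0012,0,50,0.03],[0,0.0012,0,50,0.03],[0,0.0012,0,50,0.03]]])

```text
time_s: 10.83
ee_pos: [531.4, 42.5, 103.7]
ee_rot: [179.9, -0.0, 99.6]
force: [3.0, 4.4, -0.5]
gripper_width: 42.8
```

```bash
python3 - <<'E'
from h import *
f=env.grab_frame('top'); cv2.imwrite('pics/t7.png',cv2.resize(f[180:330,220:380,::-1],None,fx=5,fy=4,interpolation=2))
rep(None)
E
```

```text
t 10.88 pos [531.4  42.4 103.7] rot [ 1.7989e+02 -5.0000e-02  9.9620e+01] F [ 3.1  3.8 -0.8] T [ 0.63 -0.41 -0.01] w 42.6 q [ 3.300e+00  2.110e+01  1.056e+02  1.000e-01  5.310e+01 -6.400e+00]
```

View pics/t7.png

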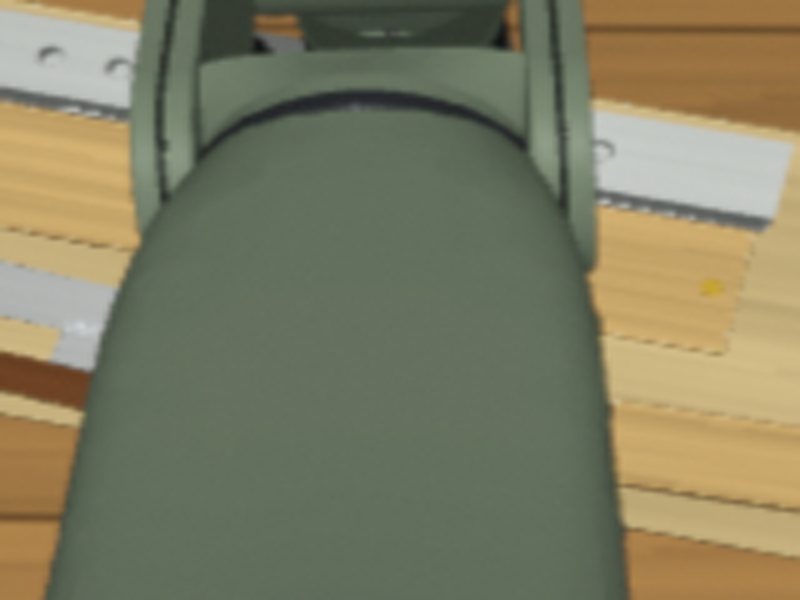

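Request:
jog_arm(deltas=[[[0.001,0.001,0,0,0.03],[0.001,0.001,0,3,0.03],[0.001,0.001,0,8,0.03],[0.001,0.001,0,14,0.03],[0.001,0.001,0,20,0.03],[0.001,0.001,0,26,0.03],[0.001,0.001,0,32,0.03],[0.001,0.001,0,38,0.03],[0.001,0.001,0,44,0.03],[0.001,0.001,0,48,0.03],[0.001,0.001,0,48,0.03],[0.001,0.001,0,48,0.03]]])

```text
time_s: 11.88
ee_pos: [531.6, 42.6, 103.7]
ee_rot: [180.0, 0.0, 51.7]
force: [1.6, 0.1, 1.3]
gripper_width: 42.6
```

```bash
python3 - <<'E'
from h import *
rep(None)
E
```

```text
t 11.88 pos [531.6  42.6 103.7] rot [1.7996e+02 2.0000e-02 5.1670e+01] F [1.6 0.1 1.3] T [-0.1  -0.16 -0.12] w 42.6 q [  3.4  21.2 105.6  -0.   53.2  41.7]
```

Request:
jog_arm(deltas=[[[0,0,0,0,0.07],[0,0,0,0,0.07],[0,0,0,0,0.07],[0,0,0,0,0.07],[0,0,-0.01,0,0.07],[0,0,-0.04,0,0.07],[0,0,-0.08,0,0.07],[0,0,-0.11,0,0.07],[0.169,-0.492,-0.12,0,0.07],[0.169,-0.492,-0.12,0,0.07],[0.169,-0.492,-0.12,0,0.07],[0.169,-0.492,-0.12,0,0.07],[0.169,-0.492,-0.12,0,0.07],[0.169,-0.492,-0.12,0,0.07],[0.169,-0.492,-0.12,0,0.07],[0.169,-0.492,-0.12,0,0.07],[0.169,-0.492,-0.12,0,0.07],[0.169,-0.492,-0.12,0,0.07],[0.169,-0.492,-0.12,0,0.07],[0.169,-0.492,-0.12,0,0.07]]])

```text
time_s: 13.55
ee_pos: [260.9, 465.8, 224.1]
ee_rot: [180.0, -0.1, 51.6]
force: [0.2, -0.3, -1.0]
gripper_width: 70.4
```

```bash
python3 - <<'E'
from h import *
f=env.grab_frame('top'); cv2.imwrite('pics/top8.png',f[:,:,::-1]);cv2.imwrite('pics/t8.png',cv2.resize(f[180:330,220:380,::-1],None,fx=5,fy=4,interpolation=2))
cv2.imwrite('pics/t8z.png',cv2.resize(f[216:262,275:335,::-1],None,fx=13,fy=13,interpolation=2))
rep(None)
E
```

```text
t 13.6 pos [257.2 472.3 224.1] rot [-179.62   -0.25   51.77] F [-1.5  6.   0.2] T [0.23 0.17 0.04] w 70.0 q [60.  15.1 95.3  0.4 69.3 98.1]
```

View pics/t8.png

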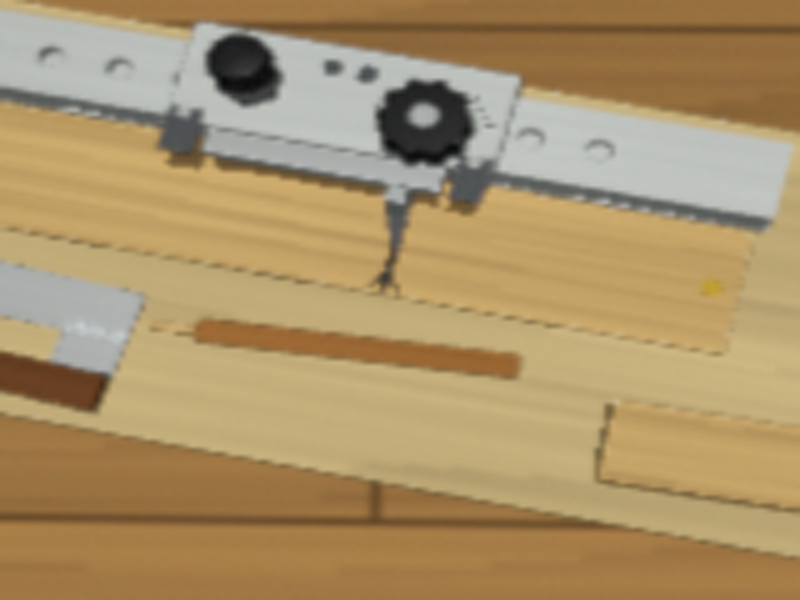

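View pics/t8z.png

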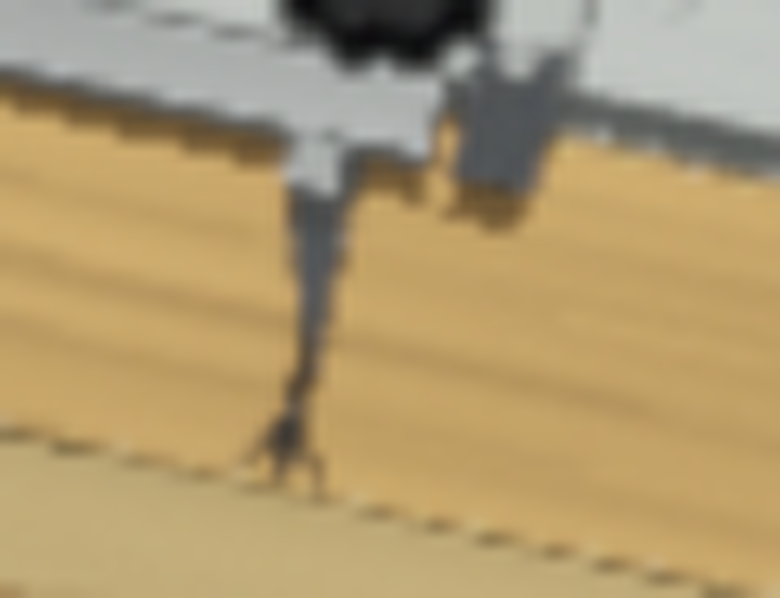

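```bash
cat > m.py <<'E'
from h import *
import sys
th=np.radians(-12.0+90) # y axis direction
uy=np.array([np.cos(th),np.sin(th)]); ux=np.array([uy[1],-uy[0]])
O=np.array([482.,55.7])
S=0.25
def rect(img,z,x0,x1,y0,y1):  # rows: x' decreasing?, cols: y'
    xs=np.arange(x0,x1,S); ys=np.arange(y0,y1,S)
    Y,X=np.meshgrid(ys,xs); 
    P=np.stack([O[0]+X*ux[0]+Y*uy[0],O[1]+X*ux[1]+Y*uy[1],np.full_like(X,z)],-1).reshape(-1,3)
    p=env.camera_params('top');M=R.from_euler('xyz',p['orientation'],degrees=True).as_matrix()
    q=(P-p['xyz'])@M; uv=q[:,:2]/q[:,2:]*[p['fx'],p['fy']]+[p['cx'],p['cy']]
    uv=uv.reshape(*X.shape,2).astype(np.float32)
    return cv2.remap(img,uv[...,0],uv[...,1],cv2.INTER_CUBIC),xs,ys
E
python3 - <<'E'
from m import *
a=cv2.imread('pics/top0.png');b=cv2.imread('pics/top8.png')
r,xs,ys=rect(a,24,-40,45,-75,35); r2,_,_=rect(b,29,-40,45,-75,35)
r1,_,_=rect(a,29,-40,45,-75,35)
cv2.imwrite('pics/r.png',np.hstack([r[::-1,::-1],r2[::-1,::-1]])[:600,:])
# line centroid in r
g=r.astype(float).sum(2)
for X in range(-30,26,5):
    i=np.abs(xs-X)<2.5; prof=g[i].mean(0); w=(np.abs(ys)<6); base=np.median(prof[(np.abs(ys)<12)&(np.abs(ys)>5)])
    d=np.clip(base-prof[w]-20,0,None); print(X,'line y',(d*ys[w]).sum()/d.sum(),d.max())
g=r1.astype(float).sum(2)
for X in range(-30,26,3):
    i=np.abs(xs-X)<1.5; prof=g[i].mean(0); w=(ys>-62)&(ys<-38); base=np.median(prof[(ys>-75)&(ys<-30)])
    d=np.clip(base-prof,0,None)*w; k=d.argmax(); h=d.max()/2
    ii=np.where((d>h))[0]; print(X,'tip',ys[ii[0]],ys[ii[-1]],(d*ys).sum()/d.sum(),d.max())
E
```

```text
-30 line y 0.4447672125975967 122.15789473684214
-25 line y 1.2856035226539602 247.68421052631584
-20 line y 1.524105235042735 197.8421052631579
-15 line y 1.979140667568945 179.36842105263156
-10 line y 1.6507347991922816 162.6052631578948
-5 line y 1.964761797626414 171.52631578947364
0 line y 1.741856773630109 158.65789473684214
5 line y 1.8592944501724329 184.21052631578948
10 line y 1.360714822045352 184.21052631578945
15 line y 1.7954717116857895 179.68421052631578
20 line y 1.5647754813059935 148.78947368421052
25 line y 1.5815648426465798 99.94736842105263
-30 tip -42.75 -38.75 -45.60784313725487 3.727272727272691
-27 tip -57.0 -42.0 -49.44954954954957 1.818181818181813
-24 tip -58.75 -54.25 -55.937500000000036 2.727272727272748
-21 tip -50.5 -38.25 -45.13583478766725 4.363636363636374
-18 tip -50.25 -38.25 -44.540074274139094 15.636363636363683
-15 tip -50.0 -46.5 -47.95755848830233 28.636363636363626
-12 tip -49.75 -46.75 -48.25698885437603 101.72727272727275
-9 tip -49.75 -46.0 -48.120516900318236 127.72727272727275
-6 tip -49.0 -45.5 -47.340986738592946 119.27272727272725
-3 tip -49.75 -44.5 -46.99223230234089 159.63636363636363
0 tip -49.25 -42.5 -45.95716210504067 185.0
3 tip -49.25 -41.5 -45.42266413678921 195.81818181818184
6 tip -49.0 -40.75 -44.83296573242241 203.27272727272725
9 tip -49.0 -40.25 -44.59543149193601 197.45454545454547
12 tip -49.25 -38.75 -44.224038398993955 209.18181818181816
15 tip -49.0 -38.25 -43.78498959665566 229.72727272727272
18 tip -49.0 -38.5 -44.49345380962109 175.0909090909091
21 tip -61.75 -46.25 -53.625188154923876 169.90909090909088
24 tip -61.0 -48.25 -54.56025981940058 137.36363636363635
```

View pics/r.png

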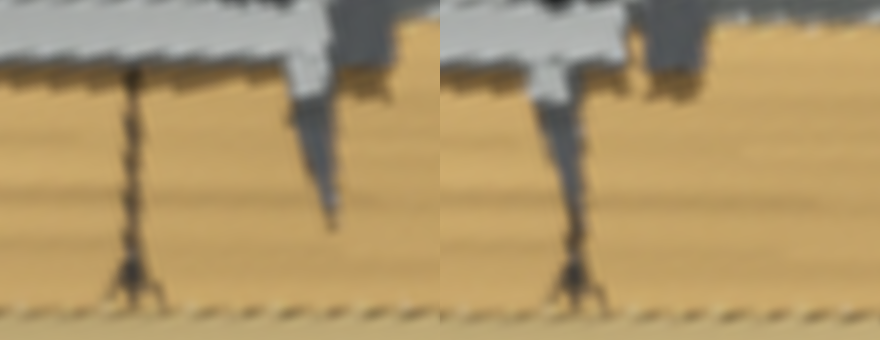

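```bash
cat > m2.py <<'E'
from m import *
a=cv2.imread('pics/top0.png');b=cv2.imread(sys.argv[1])
def edges(img,c):
    r,xs,ys=rect(img,29,-20,25,-75,35); g=r.astype(float).sum(2); o=[]
    for X in np.arange(-6,15,1.5):
        prof=g[np.abs(xs-X)<0.8].mean(0)
        base=np.median(prof[(ys>c+9)&(ys<c+16)]); dk=prof[(ys>c-3)&(ys<c+5)].min()
        h=(base+dk)/2; k=np.where((ys<c+10)&(prof<h))[0][-1]
        l=ys[k]+S*(h-prof[k])/(prof[k+1]-prof[k])
        base2=np.median(prof[(ys<c-9)&(ys>c-16)]);h=(base2+dk)/2
        k=np.where((ys>c-10)&(prof<h))[0][0]
        rr=ys[k]-S*(h-prof[k])/(prof[k-1]-prof[k]); o.append((X,l,rr))
    return np.array(o)
A=edges(a,-48);B=edges(b,1.7)
d=B-A; print(np.c_[A,B[:,1:],d[:,1:]].round(2)); print('left shift',np.median(d[:,1]),d[:,1].mean(),d[:,1].std()); print('right',np.median(d[:,2]))
# template matching on light foot/bar: several heights
for z,(x0,x1,y0,y1) in {29:(2,16,-46,-36),40:(14,30,-60,-30),68:(30,60,-60,-10)}.items():
    t,_,_=rect(a,z,x0,x1,y0,y1); w,_,_=rect(b,z,x0,x1,y0+44,y1+56)
    m=cv2.matchTemplate(w,t,cv2.TM_CCOEFF_NORMED)[0]; k=m.argmax(); 
    print(z,m[k],44+S*k)
E
python3 m2.py pics/top8.png
```

```text
[[ -6.   -45.32 -49.23   3.81  -1.1   49.13  48.13]
 [ -4.5  -44.97 -49.63   4.17  -0.96  49.14  48.68]
 [ -3.   -44.32 -50.09   4.38  -1.42  48.7   48.67]
 [ -1.5  -43.18 -49.63   4.58  -1.54  47.77  48.09]
 [  0.   -42.23 -49.37   4.83  -1.23  47.06  48.14]
 [  1.5  -41.63 -49.43   5.27  -0.9   46.9   48.53]
 [  3.   -41.28 -49.44   6.1   -0.65  47.37  48.79]
 [  4.5  -40.99 -49.39   7.12  -0.58  48.11  48.8 ]
 [  6.   -40.68 -49.15   7.83  -1.13  48.51  48.01]
 [  7.5  -40.41 -49.     8.06  -1.62  48.47  47.38]
 [  9.   -40.06 -49.08   8.25  -1.53  48.31  47.55]
 [ 10.5  -39.71 -49.29   8.84  -0.84  48.55  48.45]
 [ 12.   -38.68 -49.35   9.76  -0.09  48.44  49.26]
 [ 13.5  -37.57 -49.25  10.41  -0.13  47.99  49.12]]
left shift 48.37397688096786 48.17463958653389 0.6685845149200698
right 48.49027298389721
29 0.98052996 48.25
40 0.7927611 49.25
68 0.21172649 44.0
```

Request:
jog_arm(deltas=[[[-0.169,0.492,0.0,0,0.07],[-0.169,0.492,0.0,0,0.07],[-0.169,0.492,0.0,0,0.07],[-0.169,0.492,0.0,0,0.07],[-0.169,0.492,0.0,0,0.07],[-0.169,0.492,0.0,0,0.07],[-0.169,0.492,0.0,0,0.07],[-0.169,0.492,0.0,0,0.07],[-0.169,0.492,0.0,0,0.07],[-0.169,0.492,0.0,0,0.07],[-0.169,0.492,0.0,0,0.07],[-0.169,0.492,0.0,0,0.07],[-0.169,0.492,0.0,0,0.07],[-0.169,0.492,0.03,0,0.07],[-0.169,0.492,0.06,0,0.07],[-0.169,0.492,0.06,0,0.07],[-0.169,0.492,0.06,0,0.07],[-0.169,0.492,0.06,0,0.07]]])

```text
time_s: 15.1
ee_pos: [543.2, 26.0, 164.8]
ee_rot: [179.9, -0.1, 51.5]
force: [1.0, -0.2, 0.3]
gripper_width: 70.1
```

```bash
python3 - <<'E'
from h import *
rep([531.6,42.6,103.7])
E
```

```text
t 15.1 pos [543.2  26.  164.8] rot [ 1.799e+02 -9.000e-02  5.154e+01] F [ 1.  -0.2  0.3] T [-0.07  0.07 -0.05] w 70.1 q [ 1.5 18.4 99.7  0.  61.8 40. ]
tool delta [  5.7 -19.5  61. ]
```

Request:
jog_arm(deltas=[[[0.0057,-0.0195,0.0,0,0.07],[0.0057,-0.0195,0.01,0,0.07],[0.0057,-0.0195,0.01,0,0.07],[0.0057,-0.0195,0.01,0,0.07],[0.0057,-0.0195,0.01,0,0.07]]])

```text
time_s: 15.52
ee_pos: [531.4, 42.4, 153.8]
ee_rot: [179.9, -0.1, 51.5]
force: [0.1, 1.1, -0.5]
gripper_width: 70.0
```

```bash
python3 - <<'E'
from h import *
rep([531.6,42.6,103.7])
E
```

```text
t 15.52 pos [531.4  42.4 153.8] rot [ 1.7992e+02 -6.0000e-02  5.1530e+01] F [ 0.1  1.1 -0.5] T [-0.07  0.11 -0.01] w 70.0 q [  3.3  18.1 101.9  -0.   59.9  41.8]
tool delta [ 0.3 -0.1 50.1]
```

Request:
jog_arm(deltas=[[[0,0,0.02,0,0.07],[0,0,0.035,0,0.07],[0,0,0.045,0,0.07],[0,0,0.05,0,0.07],[0,0,0.05,0,0.05],[0,0,0.05,0,0.03],[0,0,0.05,0,0.03],[0,0,0.05,0,0.03],[0,0,0.05,0,0.03],[0,0,0.05,0,0.03],[0,0,0.05,3,0.03],[0,0,0.05,6,0.03],[0,0,0.05,9,0.03],[0,0,0.05,9,0.03],[0,0,0.05,9,0.03]]], grip_force=15)

```text
time_s: 16.77
ee_pos: [531.4, 42.5, 103.8]
ee_rot: [179.9, -0.1, 42.6]
force: [0.8, -1.1, 4.5]
gripper_width: 42.8
```

```bash
python3 - <<'E'
from h import *
rep(None)
E
```

```text
t 16.77 pos [531.4  42.5 103.8] rot [ 1.7993e+02 -8.0000e-02  4.2580e+01] F [ 0.8 -1.1  4.5] T [-0.22  0.04 -0.11] w 42.8 q [  3.3  21.1 105.6  -0.   53.1  50.8]
```

Request:
jog_arm(deltas=[[[0,0,0,0,0.07],[0,0,0,0,0.07],[0,0,0,0,0.07],[0,0,0,0,0.07],[0,0,-0.01,0,0.07],[0,0,-0.04,0,0.07],[0,0,-0.08,0,0.07],[0,0,-0.11,0,0.07],[0.085,-0.492,-0.12,0,0.07],[0.085,-0.492,-0.12,0,0.07],[0.085,-0.492,-0.12,0,0.07],[0.085,-0.492,-0.12,0,0.07],[0.085,-0.492,-0.12,0,0.07],[0.085,-0.492,-0.12,0,0.07],[0.085,-0.492,-0.12,0,0.07],[0.085,-0.492,-0.12,0,0.07],[0.085,-0.492,-0.12,0,0.07],[0.085,-0.492,-0.12,0,0.07],[0.085,-0.492,-0.12,0,0.07],[0.085,-0.492,-0.12,0,0.07]]])

```text
time_s: 18.43
ee_pos: [259.2, 464.2, 224.0]
ee_rot: [-180.0, -0.1, 42.5]
force: [1.3, -0.1, -0.0]
gripper_width: 69.8
```

```bash
python3 - <<'E'
from m import *
f=env.grab_frame('top'); cv2.imwrite('pics/top9.png',f[:,:,::-1])
b=f[:,:,::-1].copy(); a=cv2.imread('pics/top8.png')
r2,_,_=rect(b,29,-40,45,-75,35);r1,_,_=rect(a,29,-40,45,-75,35)
cv2.imwrite('pics/r9.png',np.hstack([r1[::-1,::-1],r2[::-1,::-1]]))
rep(None)
E
python3 m2.py pics/top9.png
```

```text
t 18.48 pos [255.7 470.5 224. ] rot [-179.58   -0.18   42.76] F [-2.3  5.9  1.2] T [0.2  0.19 0.02] w 69.9 q [ 60.   14.9  95.6   0.4  69.2 107.2]
[[ -6.   -45.32 -49.23   5.97  -0.42  51.29  48.81]
 [ -4.5  -44.97 -49.63   6.22  -0.3   51.19  49.33]
 [ -3.   -44.32 -50.09   6.19  -0.44  50.51  49.65]
 [ -1.5  -43.18 -49.63   6.15  -0.34  49.33  49.29]
 [  0.   -42.23 -49.37   6.57  -0.22  48.8   49.15]
 [  1.5  -41.63 -49.43   7.14  -0.47  48.76  48.96]
 [  3.   -41.28 -49.44   7.66  -0.6   48.93  48.84]
 [  4.5  -40.99 -49.39   8.01  -0.48  49.    48.91]
 [  6.   -40.68 -49.15   8.4   -0.42  49.09  48.73]
 [  7.5  -40.41 -49.     8.91  -0.65  49.32  48.35]
 [  9.   -40.06 -49.08   9.54  -1.07  49.6   48.01]
 [ 10.5  -39.71 -49.29  10.34  -1.15  50.05  48.14]
 [ 12.   -38.68 -49.35  11.24  -0.87  49.92  48.48]
 [ 13.5  -37.57 -49.25  12.23  -0.52  49.8   48.73]]
left shift 49.4656844609661 49.685352770537484 0.8027070417955368
right 48.82076292882745
29 0.985217 49.5
40 0.8046928 51.0
68 0.21594088 44.0
```

View pics/r9.png

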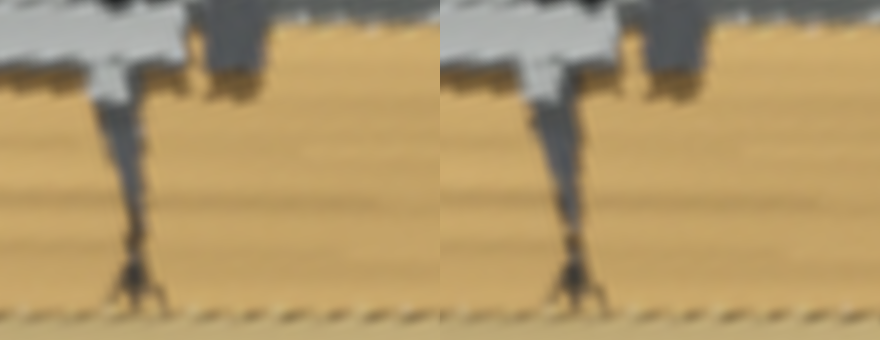

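```bash
python3 - <<'E'
from m import *
a=cv2.imread('pics/top0.png').astype(int);b=cv2.imread('pics/top9.png').astype(int)
for n,i in (('t0',a),('t9',b)):
  for v in range(229,252,1):
    print(n,v,' '.join('%3d/%3d'%(i[v,u].sum()//3,i[v,u,2]-i[v,u,0]) for u in range(292,307)))
print('t0 blade')
for v in range(234,252): print(v,' '.join('%3d/%3d'%(a[v,u].sum()//3,a[v,u,2]-a[v,u,0]) for u in range(313,326)))
E
```

```text
t0 229 155/ 93 152/ 92 151/ 92 149/ 91 140/ 88 110/ 74 104/ 70 103/ 70  92/ 64  50/ 30  53/ 35  80/ 54  82/ 54  82/ 52  80/ 50
t0 230 157/ 93 156/ 93 155/ 94 156/ 93 154/ 93 151/ 92 150/ 91 148/ 89 134/ 85  71/ 45  82/ 55 100/ 69 102/ 70  98/ 65  84/ 56
t0 231 155/ 93 155/ 93 156/ 92 155/ 92 155/ 92 155/ 93 155/ 92 152/ 91 137/ 84  97/ 57 134/ 82 147/ 90 147/ 89 138/ 86 107/ 73
t0 232 152/ 92 154/ 92 155/ 93 155/ 94 155/ 93 155/ 92 154/ 93 147/ 89 119/ 72 104/ 62 148/ 90 153/ 92 153/ 91 152/ 91 148/ 92
t0 233 146/ 91 147/ 91 149/ 92 152/ 93 153/ 93 154/ 92 154/ 92 142/ 86  89/ 48 101/ 63 149/ 92 153/ 92 153/ 92 153/ 92 153/ 93
t0 234 149/ 91 148/ 91 148/ 92 151/ 92 152/ 91 152/ 91 150/ 91 137/ 85  79/ 41 103/ 62 149/ 91 154/ 92 154/ 92 154/ 92 154/ 93
t0 235 155/ 93 154/ 92 153/ 94 152/ 92 151/ 92 152/ 91 150/ 91 133/ 82  82/ 43 111/ 69 147/ 90 151/ 92 150/ 93 152/ 92 153/ 93
t0 236 157/ 94 157/ 94 156/ 94 155/ 94 155/ 93 153/ 92 146/ 90 117/ 70  92/ 52 134/ 81 149/ 92 151/ 92 150/ 92 150/ 93 150/ 92
t0 237 159/ 95 159/ 94 158/ 94 157/ 94 156/ 94 155/ 93 143/ 89  89/ 54 100/ 61 147/ 
[... 5994 characters left out ...]
/ 13 106/ 26 130/ 79 148/ 90 151/ 90 151/ 92 150/ 93
246 148/ 90 146/ 90 145/ 90 143/ 90 141/ 87 131/ 74 102/ 16 123/ 28 138/ 81 141/ 89 143/ 89 146/ 91 148/ 91
247 151/ 92 151/ 91 151/ 92 150/ 90 148/ 89 135/ 84 100/ 39 121/ 53 140/ 85 140/ 88 139/ 86 140/ 88 144/ 89
248 152/ 93 152/ 93 151/ 94 152/ 93 151/ 92 142/ 87 115/ 65 138/ 74 148/ 90 147/ 90 145/ 89 144/ 90 143/ 90
249 150/ 91 151/ 91 152/ 93 152/ 92 151/ 92 142/ 89 120/ 74 143/ 81 151/ 91 151/ 91 150/ 91 150/ 92 149/ 91
250 146/ 89 147/ 89 148/ 91 148/ 91 149/ 91 149/ 90 148/ 90 150/ 91 152/ 92 152/ 91 152/ 92 152/ 91 152/ 91
251 148/ 90 147/ 90 147/ 89 145/ 89 145/ 89 147/ 90 148/ 90 151/ 92 152/ 92 152/ 91 152/ 91 152/ 91 153/ 92
```

```bash
python3 - <<'E'
from m import *
f=env.grab_frame('scene')[:,:,::-1].copy(); cv2.imwrite('pics/scene9.png',f)
g=cv2.imread('pics/scene0.png');a=cv2.imread('pics/top0.png');b=cv2.imread('pics/top9.png')
k=np.hstack([cv2.resize(g[235:275,335:375],None,fx=8,fy=8,interpolation=2),cv2.resize(f[235:275,349:389],None,fx=8,fy=8,interpolation=2)])
d=cv2.absdiff(a,b)[170:330,90:440]; d=cv2.resize(d,(640,280))
cv2.imwrite('pics/fin.png',np.vstack([k,d]))
E
```

```text
(no output)
```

View pics/fin.png

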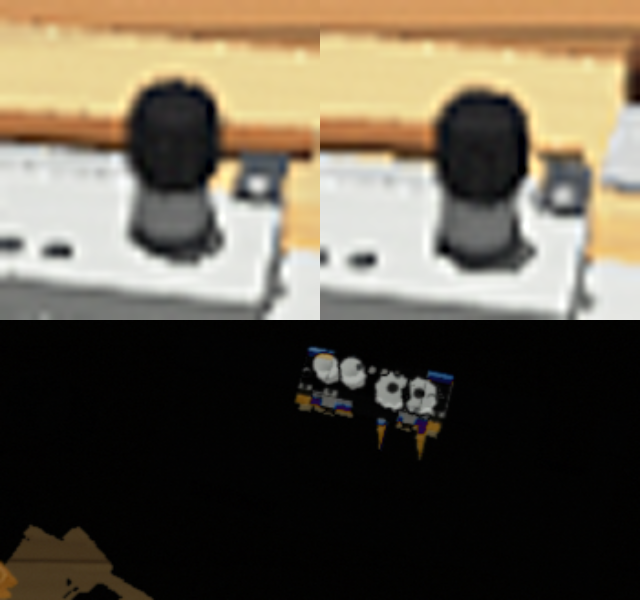

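The index knob sits as low on its body as it did at the start, so the pin is home. In the top-view difference image only the carriage and the arm's shadow have changed, so the things on the board have not moved. I'm handing the job in.

```bash
python3 -c "
from workcell import env
print(env.job_done())"
```

```text
the job is handed in; nothing more can be done
None
```

The length stop is set to the pencil line and the job is handed in, at about 18.5 s of the 58 s allowed. No verdict was reported.

- **Carriage:** I pulled the index knob up about 11 mm and slid the carriage about 32 mm to the left. I then lowered the knob and released it. In the last pictures the knob sits on its body exactly as it did at the start, so the pin is home in the next notch.
- **Fine adjustment:** I turned the fine knob about 98° clockwise. A picture then showed the pointer roughly 1.7 mm short of the line, so I turned it another 9°.
- **Pointer on the line:** My two last measurements disagree slightly. Matching against the first picture puts the tip about 0.45 mm right of the line's centre. The blade's straight edge puts it about 0.45 mm left of centre. Either way the tip lies within the 3 mm line.
- **A mismatch I left:** The knob turns plus the notch add up to about 1 mm more travel than the pictures show. I put this down to slack or slip in the grip and went by the pictures.
- **Everything else:** Comparing the first and last top views, only the carriage assembly and the arm's shadow changed in the area around the board. The arm is clear of everything.

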